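# Hang the square specimen basket on the spring-balanced drying arm

### The job

Pick up the square specimen basket by its white grip and hang it by its bail on the hook of the spring-balanced drying arm. Keep hold of it and lower it gently while the arm sinks under the weight, and let go only once the arm has settled and carries it, so that it does not drop or spring; leave it hanging upright and still. Leave the round basket where it stands.

Things in the scene. Friction and masses are not known exactly. Their poses are not given: they have to be found in the camera images.
- square_basket: Square steel basket 80x80, 45 high, 4 dark mounts in it; 0.45 kg+-15%. Origin: centre of underside, z up. Bail over its middle in the y-z plane: round 10 mm crossbar along y, centre 115 up; opening under it 71 wide, 65 high, passed through along x (either way). Flat white grip on it: 12 thick (x), 36 wide (y), 120 to 170 up; pinch its 12 mm, fingertips 135 up or higher, clear of the hook's lips.
- round_basket: Round steel basket, 86 mm across, 45 high, with the same bail and white grip, 170 mm high in all; a bystander to leave alone. Origin: centre of its underside.
- hook_seat (a point): Where the crossbar rests: middle of the top face of the flat arm (20 wide, 12 thick), between lips 16 high, 50 apart. 220 mm up when unloaded. x: along the arm to its hinge, 300 away; free end 31 away at -x; y across; z up. Enter from the free end along +x, basket's x along the arm (either way round), crossbar over the lips, basket under the arm; then lower. Tray below, 18 high.
- balance_arm (a joint): Tilt of the arm, rad: 0 = level, unloaded, at its upper stop; positive = hook end sinks, limit 0.30. Damped spring, 10.2 N m/rad (113 N/m at the hook, from 0.3 N). Under the square basket it settles near 0.12 (0.10 to 0.14 by weight): seat down about 36 mm (30 to 42). A held basket holds the arm where the hand is; the arm carries it all when the hand feels no weight.
There are look-alikes about, which are no part of the job. What is shaped like the square_basket but purple or yellow is not meant.

How it is judged:
By the outcome, as a careful person would: the job done as asked, in the order asked, and still so for the second after the job is handed in, with the robot touching nothing.
It also fails if it takes over 54 s, if anything falls off the work surface, if the arm or the gripper's body presses on something with over 40 N, if the wrist force passes 120 N, or if a joint passes its speed limit or range.

### The arm

A 6-joint arm with a two-finger parallel gripper is mounted at the origin on the work surface. World frame = base frame: x ahead of the robot, y to its left, z up, the work surface at z = 0. Lengths are in m, angles in rad, forces in N, time in s.
With the tool pointing down it reaches from about 0.35 to 0.975 m from the base axis. Payload 4.9 kg.
Tool frame: the origin (TCP) lies midway between the tips of the shut fingers; the grasp point (between the pads) lies 19 mm behind it; z points along the fingers, y is the direction in which the jaws open and shut (so a half turn about z gives the same grasp; the last joint's range is limited). The gripper opens to 85 mm and grips with 20 to 120 N. Pads are 22 mm wide; open, the fingers measure 114 mm over their backs; the gripper's body (76 mm by 85 mm) begins 54 mm behind the grasp point. The pads swing forward as they close: fully open they stand 13 mm farther back than shut.
Start: joints at [-1.285, 0.053, 1.613, -0, 1.476, -0.119], TCP at [0.246, -0.574, 0.209] pointing down, gripper open.
Joint ranges: [-3.01, 3.01], [-1.01, 2.22], [0.06, 2.58], [-1.02, 4.17], [0.09, 2.62], [-3.14, 3.14]. Speed limits (rad/s): [2.57, 2.57, 3.14, 3.14, 3.14, 3.14].

### API

Orientations are given as a unit quaternion [w, x, y, z].
In Python, from plant import manip, cams gives the robot as it stands.
- The arm moves only by the tool jog_arm, never from a script. Its argument "targets" is a list of rows, each a list of 4 numbers: the shift along the tool's x, y, z in m, then the turn about the tool's z in degrees. A call has 1 to 5 rows; each row is the pose to reach, as a shift and turn from the pose commanded when the call began, along the tool's axes at that moment; what a row does not reach only later rows make up. A row lasts 1/12 s, in which the tool goes at most 41.7 mm and 7.16 degrees, less where a joint would pass 70% of its speed; a pose out of reach is approached as far as the arm can. A call with a gripper value outside its range is refused whole. "fingers" is the opening, from 0 (shut) to 1 (fully open), set as the call begins (left out, the last holds). The fingers move at their own pace and stop on an object; the grip force is fixed at half the most. Time passes only in rows, so rows that repeat a pose let the fingers close. It gives the time, the measured TCP pose, the force and the opening at its end, in the units of the state.
- manip.state(): the state, without advancing time (a new reading comes with each control period).
- cams.grab_frame(name): name is "side" or "top"; returns the picture (480x640x3 uint8, red, green, blue); there is no depth.
- cams.get_calibration(name): a dict with "camera_matrix" (3x3 intrinsics, pixels), "cam_to_world" (4x4, takes a point from camera to world coordinates). Camera axes: x right, y up, looking along -z (the intrinsics and any distortion apply to the point x, -y, -z); pixel columns grow to the right and rows downward; lengths in m; the calibration is good to about 2 mm. A picture is of the moment at which its call begins. get_calibration takes no time and is no camera call.
- manip.job_done(): hands the job in, once; it reports no verdict.
The state is a dict: "time": time; "joint_pos": joint angles; "joint_vel": joint speeds; "joint_efforts": joint torques, N m; "tool_pos": TCP position; "tool_rot": TCP orientation; "contact_force": force on the tool from outside, world axes, zero at the start; "ft_torque": the same for the moment, N m; "gripper_width": opening from 0.0 (shut) to 1.0 (fully open).
Only numpy, scipy, OpenCV 4.12 (cv2) and the standard library are available. Lean on these libraries where they do the work, as an engineer would, in place of code of your own. Each camera call takes 0.05 s, during which the arm holds its last target. There are 200 camera calls.

## Working session

There is one attempt and no reset: what is moved stays moved. The work goes in short steps, Python scripts to look and compute and a tool call to move; the robot and the scene stay as the last step left them, time stands still between calls to the robot, and variables do not carry over. Pictures are saved under pics/ and viewed, about 8 in all and at most 12, crops included, and the job is handed in when it is done.

Besides the shell and the picture viewer there is one more tool, called as name(argument=value, ...), one argument or row to a line, values as JSON. jog_arm: Moves the arm, as the interface text tells. Its arguments: {"type":"object","properties":{"targets":{"type":"array"},"fingers":{"type":"number"}},"required":["targets"]}

```bash
mkdir -p pics; ls; python3 - <<'E'
from plant import manip,cams
import cv2
for n in("side","top"):
    cv2.imwrite(f"pics/{n}0.png",cams.grab_frame(n)[:,:,::-1]); c=cams.get_calibration(n); print({k:(v.round(4).tolist() if hasattr(v,'round') else v) for k,v in c.items()})
print(manip.state())
E
```

```text
pics
{'camera_matrix': [[480.2053, 0.0, 324.4312], [0.0, 480.2053, 237.4084], [0.0, 0.0, 1.0]], 'cam_to_world': [[-0.9709, 0.1478, -0.1886, 0.3106], [-0.2391, -0.6479, 0.7232, 0.9537], [-0.0153, 0.7472, 0.6644, 1.0117], [0.0, 0.0, 0.0, 1.0]]}
{'camera_matrix': [[440.6029, 0.0, 312.6489], [0.0, 440.6029, 248.9947], [0.0, 0.0, 1.0]], 'cam_to_world': [[0.0036, 0.9822, -0.188, 0.3485], [-1.0, 0.005, 0.007, -0.0016], [0.0078, 0.188, 0.9821, 1.1442], [0.0, 0.0, 0.0, 1.0]]}
{'time': 0.1, 'joint_pos': array([-1.28500232e+00,  5.32814233e-02,  1.61415537e+00, -1.87117155e-06,
        1.47597248e+00, -1.19017577e-01]), 'joint_vel': array([-0.00035791, -0.00443461, -0.00316121, -0.00135302,  0.002078  ,
       -0.00068792]), 'joint_efforts': array([ 3.62870624e-04, -3.94907355e+01, -3.71362710e+01, -1.45904269e-04,
        3.98869146e-03, -7.79135604e-06]), 'tool_pos': array([ 0.24597419, -0.57391444,  0.20789261]), 'tool_rot': array([-9.05073995e-04,  9.79585363e-01,  2.01026592e-01, -7.65824752e-05]), 'contact_force': array([-0.40915083, -0.07206994, -0.08748742]), 'ft_torque': array([0.06205024, 0.05782956, 0.03921344]), 'gripper_width': 1.0002526235301579}
```

View pics/side0.png

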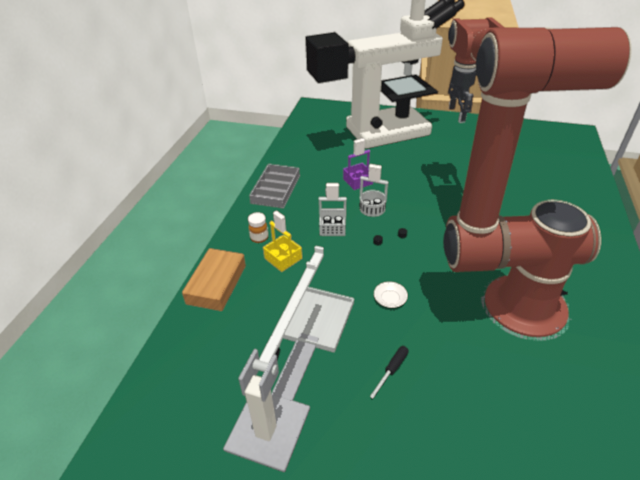

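View pics/top0.png

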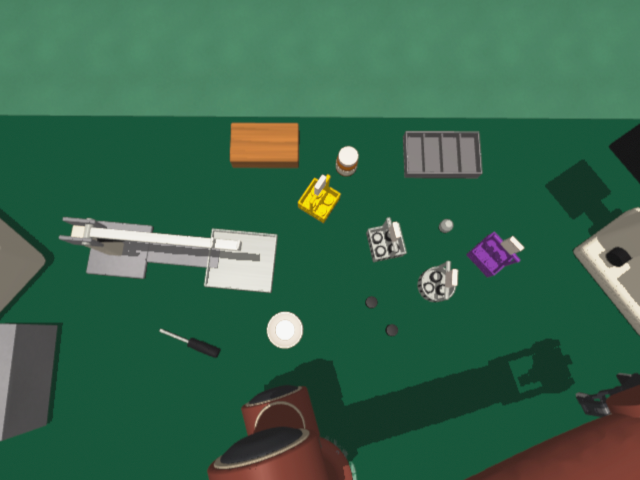

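The side view shows the square basket at about (332,215) with its grip at (332,190). The balance arm's free end is at (318,252) and its hinge near (260,370). In the top view the basket is at (386,242), its grip at (396,232) and the arm tip at (240,245), with the arm running along world y. I'll make enlarged crops for precise pixel positions.

```bash
python3 - <<'E'
import cv2,numpy as np
def cr(n,x,y,w,h,s): return cv2.resize(cv2.imread(f"pics/{n}0.png")[y:y+h,x:x+w],None,fx=s,fy=s,interpolation=cv2.INTER_CUBIC)
a=cr("top",360,205,50,70,8);b=cr("side",308,175,50,70,8)
cv2.imwrite("pics/bask.png",np.hstack([a,b]))
a=cr("top",60,205,220,90,3.6);b=cr("side",230,235,110,80,3.6)
b=cv2.copyMakeBorder(b,0,0,0,a.shape[1]-b.shape[1],cv2.BORDER_CONSTANT)
cv2.imwrite("pics/arm.png",np.vstack([a,b])); print(a.shape,b.shape)
E
```

```text
(324, 792, 3) (288, 792, 3)
```

View pics/bask.png

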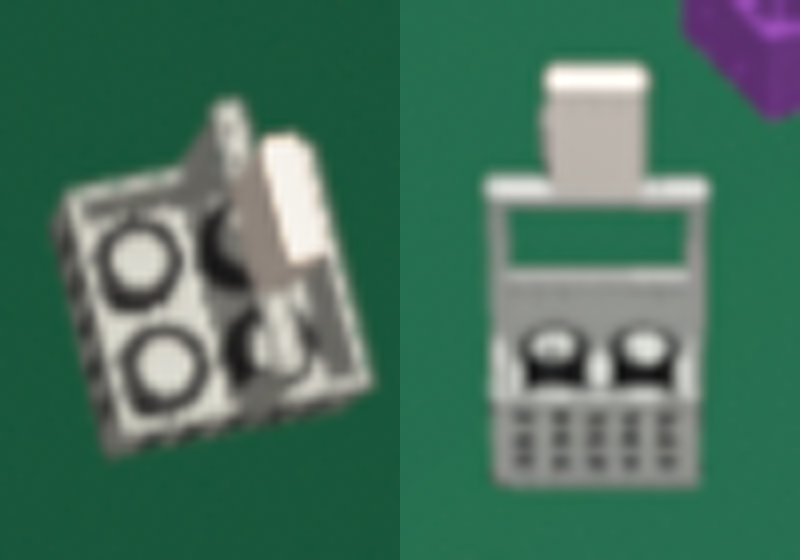

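View pics/arm.png

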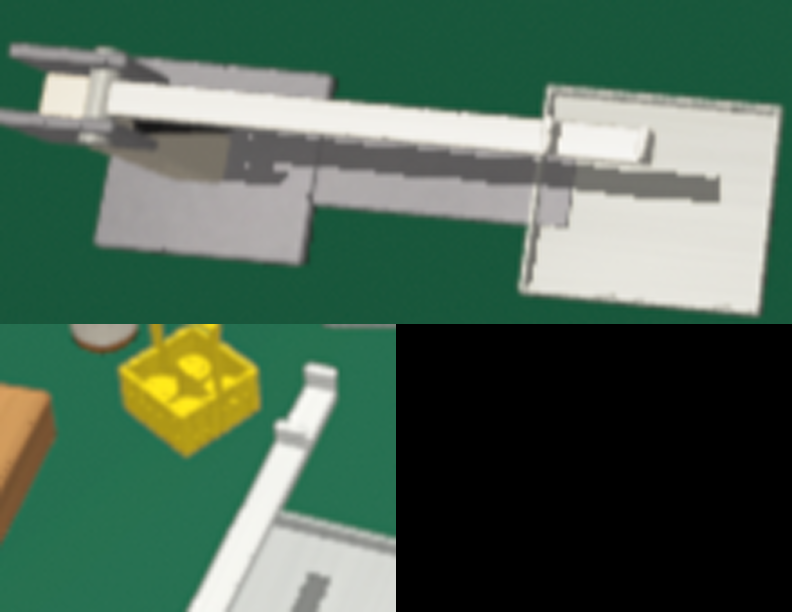

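The basket crop shows the grip's top face at about (295,200) in the top view and (197,78) in the side view. The crossbar ends are clear in both views. The arm crop shows the two lips at (548,137) and (645,143) in the top view, and at (292,103) and (321,44) in the side view. Next I'll triangulate these points.

```bash
cat > h.py <<'E'
import numpy as np
from plant import cams
C={n:cams.get_calibration(n) for n in("top","side")}
def ray(n,p):
    K=np.array(C[n]["camera_matrix"]);T=np.array(C[n]["cam_to_world"])
    d=np.linalg.solve(K,[p[0],p[1],1])*[1,-1,-1]; d=T[:3,:3]@d
    return T[:3,3],d/np.linalg.norm(d)
def tri(pt,ps):
    (a,d),(b,e)=ray("top",pt),ray("side",ps)
    s=np.linalg.lstsq(np.c_[d,-e],b-a,rcond=None)[0]
    p,q=a+s[0]*d,b+s[1]*e
    return (p+q)/2,np.linalg.norm(p-q)
def plane(n,p,z):
    a,d=ray(n,p); return a+d*(z-a[2])/d[2]
E
python3 - <<'E'
from h import *
np.set_printoptions(precision=4,suppress=True)
f=lambda p,o,s:(np.array(p)+.5)/s-.5+np.array(o)
B=lambda p:f(p,(360,205),8); BS=lambda p:f(p,(308,175),8)
A=lambda p:f(p,(60,205),3.6); AS=lambda p:f(p,(230,235),3.6)
def show(n,p,q):
    print(n,*tri(p,q))
show("grip",B((297,200)),BS((197,78)))
show("barA(+x)",B((230,105)),BS((90,186)))
show("barB(-x)",B((290,340)),BS((308,186)))
show("barA sw",B((230,105)),BS((308,186)))
show("liptip",A((645,143)),AS((321,44)))
show("lipin",A((548,137)),AS((292,103)))
g=[plane("top",B(p),.17) for p in((263,138),(302,134),(328,250),(293,267))];print(np.array(g))
g=[plane("side",BS(p),.17) for p in((146,66),(249,66),(246,93),(148,93))];print(np.array(g))
g=[plane("top",B(p),.045) for p in((67,190),(375,380),(112,435))];print(np.array(g))
for p in((108,85),(108,115),(540,118),(540,152)): print(plane("top",A(p),.22))
print("tipz",[plane(n,p,.236) for n,p in(("top",A((645,143))),("side",AS((321,44))),("top",A((548,137))),("side",AS((292,103))))])
E
```

```text
grip [ 0.5823 -0.1993  0.1712] 0.00307736051054618
barA(+x) [ 0.6231 -0.1904  0.1205] 0.002244882988134255
barB(-x) [ 0.5456 -0.2056  0.1237] 0.007681983828442165
barA sw [ 0.5742 -0.1828  0.1508] 0.07664160864976627
liptip [0.5332 0.147  0.2374] 0.004006359442662121
lipin [0.5372 0.2038 0.2365] 0.005084187987692067
[[ 0.5991 -0.1904  0.17  ]
 [ 0.6003 -0.2016  0.17  ]
 [ 0.5665 -0.2079  0.17  ]
 [ 0.5615 -0.1978  0.17  ]]
[[ 0.6049 -0.2047  0.17  ]
 [ 0.5669 -0.2132  0.17  ]
 [ 0.5642 -0.1959  0.17  ]
 [ 0.6    -0.1879  0.17  ]]
[[ 0.6137 -0.1512  0.045 ]
 [ 0.5522 -0.2479  0.045 ]
 [ 0.5341 -0.1638  0.045 ]]
[0.5683 0.4706 0.22  ]
[0.55   0.4688 0.22  ]
[0.5496 0.2126 0.22  ]
[0.5289 0.2116 0.22  ]
tipz [array([0.5315, 0.147 , 0.236 ]), array([0.5357, 0.1452, 0.236 ]), array([0.5348, 0.2036, 0.236 ]), array([0.54 , 0.203, 0.236])]
```

jog_arm(
  targets=[
    [0.0, 0, -0.04, 0],
    [0.456, -0.212, -0.04, 12],
    [0.456, -0.212, -0.04, 12],
    [0.456, -0.212, -0.04, 12],
    [0.456, -0.212, -0.04, 12],
  ],
  fingers=0.7,
)

```text
time: 0.52
tool_pos: [0.3579, -0.449, 0.2487]
tool_rot: [-0.0, 0.995, 0.097, -0.0]
contact_force: [0.5, -0.5, 0.5]
gripper_width: 0.698
```

```bash
cat >> h.py <<'E'
from scipy.spatial.transform import Rotation as R
def go(x,y,z,ang):
    """tool shift and turn to reach world x,y,z with tool x heading ang deg"""
    from plant import manip
    s=manip.state(); r=R.from_quat(np.roll(s["tool_rot"],-1)); m=r.as_matrix()
    h=np.degrees(np.arctan2(m[1,0],m[0,0]))
    print("t",round(s["time"],2),"pos",s["tool_pos"].round(4),"head",round(h,2),"tilt",m[2].round(3),"F",s["contact_force"].round(1),"T",s["ft_torque"].round(2),"w",round(s["gripper_width"],3))
    print("shift",(m.T@(np.array([x,y,z])-s["tool_pos"])).round(4),"turn",round((h-ang+180)%360-180,2))
E
python3 -c "
from h import *
go(.582,-.1995,.25,11)"
```

```text
t 0.52 pos [ 0.3579 -0.449   0.2487] head 11.12 tilt [-0. -0. -1.] F [ 0.5 -0.5  0.5] T [-0.02  0.01 -0.06] w 0.698
shift [ 0.268  -0.2016 -0.0012] turn 0.12
```

jog_arm(
  targets=[
    [0.268, -0.202, 0, 0],
    [0.268, -0.202, 0, 0],
    [0.268, -0.202, 0, 0],
    [0.268, -0.202, 0, 0],
    [0.268, -0.202, 0, 0],
  ],
)

```text
time: 0.93
tool_pos: [0.497, -0.2932, 0.2486]
tool_rot: [-0.0, 0.995, 0.097, -0.0]
contact_force: [1.1, -0.8, 0.4]
gripper_width: 0.702
```

```bash
python3 -c "
from h import *
go(.582,-.1995,.25,11)"
```

```text
t 0.93 pos [ 0.497  -0.2932  0.2486] head 11.19 tilt [-0. -0. -1.] F [ 1.1 -0.8  0.4] T [-0.02  0.02  0.03] w 0.702
shift [ 0.1016 -0.0754 -0.0014] turn 0.19
```

jog_arm(
  targets=[
    [0.101, -0.075, 0, 0],
    [0.101, -0.075, 0, 0],
    [0.101, -0.075, 0, 0],
    [0.101, -0.075, 0, 0],
    [0.101, -0.075, 0, 0],
  ],
)

```text
time: 1.35
tool_pos: [0.5814, -0.1999, 0.2481]
tool_rot: [-0.0, 0.995, 0.1, -0.001]
contact_force: [-0.1, 0.1, 0.3]
gripper_width: 0.701
```

```bash
python3 - <<'E'
from h import *
import cv2
go(.582,-.1995,.142,11)
a=cams.grab_frame("top")[180:290,330:470,::-1];b=cams.grab_frame("side")[100:260,270:410,::-1]
L=[cv2.resize(i,None,fx=f,fy=f,interpolation=2) for i,f in((a,2.8),(b,2.8))]
L=[cv2.copyMakeBorder(i,0,450-i.shape[0],0,0,0) for i in L]
cv2.imwrite("pics/above.png",np.hstack(L))
E
```

```text
t 1.35 pos [ 0.5814 -0.1999  0.2481] head 11.42 tilt [-0.001 -0.001 -1.   ] F [-0.1  0.1  0.3] T [ 0.01  0.02 -0.04] w 0.701
shift [ 0.0008 -0.0002  0.1061] turn 0.42
```

View pics/above.png

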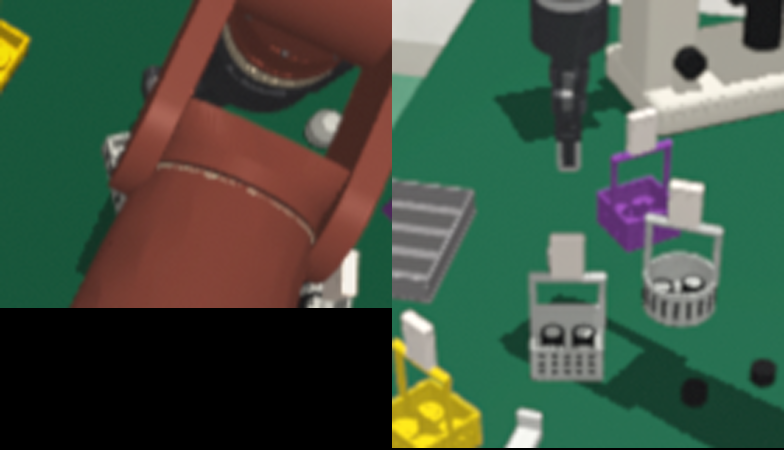

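The side crop shows the gripper at column 568, directly in line with the square grip at 567. The top view is blocked by the arm, and the round basket is well clear. I'll descend.

jog_arm(
  targets=[
    [0, 0, 0.03, 0.4],
    [0, 0, 0.06, 0.4],
    [0, 0, 0.085, 0.4],
    [0, 0, 0.1, 0.4],
    [0, 0, 0.106, 0.4],
  ],
)

```text
time: 1.87
tool_pos: [0.5777, -0.2026, 0.139]
tool_rot: [-0.001, 0.996, 0.093, -0.003]
contact_force: [-0.7, 0.3, -0.3]
gripper_width: 0.697
```

jog_arm(
  targets=[
    [0, 0, 0, 0],
    [0, 0, 0, 0],
    [0, 0, 0, 0],
    [0, 0, 0, 0],
    [0, 0, 0, 0],
  ],
  fingers=0.3,
)

```text
time: 2.28
tool_pos: [0.5815, -0.2025, 0.1448]
tool_rot: [0.001, 0.996, 0.094, 0.001]
contact_force: [-0.0, 1.0, 0.1]
gripper_width: 0.299
```

```bash
python3 -c "
from h import *
go(.582,-.1995,.142,11)"
```

```text
t 2.28 pos [ 0.5815 -0.2025  0.1448] head 10.79 tilt [ 0.002  0.002 -1.   ] F [-0.   1.   0.1] T [ 0.02  0.02 -0.04] w 0.299
shift [ 0.0011 -0.0029  0.0028] turn -0.21
```

jog_arm(
  targets=[
    [0.001, -0.003, 0.003, 0],
    [0.001, -0.003, 0.003, 0],
    [0.001, -0.003, 0.003, 0],
    [0.001, -0.003, 0.003, 0],
  ],
)

```text
time: 2.62
tool_pos: [0.5811, -0.1986, 0.1399]
tool_rot: [-0.0, 0.996, 0.094, -0.0]
contact_force: [-0.0, 0.2, -1.0]
gripper_width: 0.298
```

jog_arm(
  targets=[
    [0, 0, 0, 0],
    [0, 0, 0, 0],
    [0, 0, 0, 0],
    [0, 0, 0, 0],
    [0, 0, 0, 0],
  ],
  fingers=0.0,
)

```text
time: 3.03
tool_pos: [0.581, -0.1991, 0.1402]
tool_rot: [0.0, 0.996, 0.094, -0.0]
contact_force: [-1.0, -1.3, 0.7]
gripper_width: 0.113
```

jog_arm(
  targets=[
    [0, 0, 0, 0],
    [0, 0, 0, 0],
    [0, 0, 0, 0],
    [0, 0, 0, 0],
  ],
)

```text
time: 3.37
tool_pos: [0.5811, -0.199, 0.1402]
tool_rot: [0.0, 0.996, 0.094, 0.0]
contact_force: [-1.3, -1.9, 1.6]
gripper_width: 0.113
```

```bash
python3 -c "
from h import *
go(.582,-.1995,.142,11)"
```

```text
t 3.37 pos [ 0.5811 -0.199   0.1402] head 10.79 tilt [ 0.  0. -1.] F [-1.3 -1.9  1.6] T [-0.23  0.25  0.02] w 0.113
shift [ 0.0007  0.0006 -0.0018] turn -0.21
```

jog_arm(
  targets=[
    [0, 0, -0.01, 0],
    [0, 0, -0.03, 0],
    [0, 0, -0.05, 0],
    [0, 0, -0.07, 0],
    [0, 0, -0.09, 0],
  ],
)

```text
time: 3.78
tool_pos: [0.5804, -0.1979, 0.2294]
tool_rot: [-0.001, 0.996, 0.094, -0.001]
contact_force: [0.4, -0.7, -4.2]
gripper_width: 0.112
```

jog_arm(
  targets=[
    [0, 0, -0.02, 0],
    [0, 0, -0.04, 0],
    [0, 0, -0.052, 0],
    [0, 0, -0.056, 0],
    [0, 0, -0.056, 0],
  ],
)

```text
time: 4.2
tool_pos: [0.5814, -0.1987, 0.2867]
tool_rot: [0.0, 0.996, 0.094, 0.001]
contact_force: [-0.7, 1.1, -5.2]
gripper_width: 0.118
```

```bash
python3 -c "
from h import *
go(.531,.06,.287,-4.3)"
```

```text
t 4.2 pos [ 0.5814 -0.1987  0.2867] head 10.81 tilt [ 0.001  0.    -1.   ] F [-0.7  1.1 -5.2] T [-0.   -0.03 -0.03] w 0.118
shift [-0.001  -0.2636 -0.0004] turn 15.11
```

jog_arm(
  targets=[
    [0, -0.01, 0, 1],
    [0, -0.03, 0, 2],
    [0, -0.05, 0, 4],
    [0, -0.075, 0, 6],
    [0, -0.1, 0, 8],
  ],
)

```text
time: 4.62
tool_pos: [0.5611, -0.0995, 0.2831]
tool_rot: [-0.001, 1.0, 0.023, -0.002]
contact_force: [0.2, 1.0, -4.3]
gripper_width: 0.111
```

```bash
python3 -c "
from h import *
go(.531,.06,.287,-4.3)"
```

```text
t 4.62 pos [ 0.5611 -0.0995  0.2831] head 2.65 tilt [-0.004 -0.002 -1.   ] F [ 0.2  1.  -4.3] T [ 0.23 -0.01  0.01] w 0.111
shift [-0.0227 -0.1607 -0.0034] turn 6.95
```

jog_arm(
  targets=[
    [-0.003, -0.025, -0.002, 1.5],
    [-0.007, -0.05, -0.002, 3],
    [-0.011, -0.075, -0.002, 4.5],
    [-0.014, -0.1, -0.002, 6],
    [-0.017, -0.12, -0.002, 7],
  ],
)

```text
time: 5.03
tool_pos: [0.5381, 0.0204, 0.2854]
tool_rot: [-0.001, 0.999, -0.037, -0.002]
contact_force: [0.0, 0.3, -5.4]
gripper_width: 0.113
```

jog_arm(
  targets=[
    [0, -0.015, 0, 0],
    [0, -0.027, 0, 0],
    [0, -0.033, 0, 0],
    [0, -0.035, 0, 0],
    [0, -0.035, 0, 0],
  ],
)

```text
time: 5.45
tool_pos: [0.542, 0.0532, 0.2872]
tool_rot: [0.0, 0.999, -0.037, -0.001]
contact_force: [0.7, -1.4, -4.7]
gripper_width: 0.114
```

jog_arm(
  targets=[
    [0, 0, 0, 0],
    [0, 0, 0, 0],
    [0, 0, 0, 0],
  ],
)

```text
time: 5.7
tool_pos: [0.5422, 0.0526, 0.288]
tool_rot: [0.0, 0.999, -0.037, -0.0]
contact_force: [-0.1, -0.7, -5.3]
gripper_width: 0.114
```

```bash
python3 - <<'E'
from h import *
import cv2
go(.536,.175,.287,-4.3)
b=cams.grab_frame("side")[140:300,240:400,::-1];a=cams.grab_frame("top")[170:330,190:350,::-1]
cv2.imwrite("pics/pre.png",np.hstack([cv2.resize(i,None,fx=2.5,fy=2.5,interpolation=2) for i in(a,b)]))
E
```

```text
t 5.7 pos [0.5422 0.0526 0.288 ] head -4.27 tilt [-0.  0. -1.] F [-0.1 -0.7 -5.3] T [0.04 0.03 0.04] w 0.114
shift [-0.0153 -0.1216  0.001 ] turn 0.03
```

View pics/pre.png

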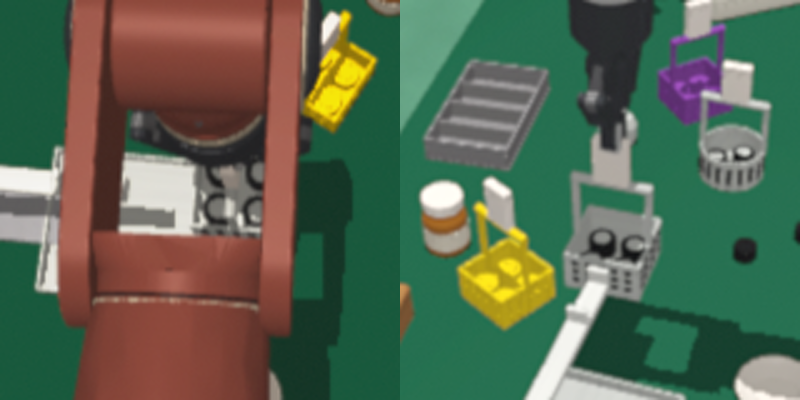

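The crops show the basket hanging level in front of the arm's free end, which is at (597,270) in the side crop. Its bail opening faces the arm. I'll shift sideways onto the arm line, then enter.

jog_arm(
  targets=[
    [-0.006, -0.0, 0, 0],
    [-0.012, -0.005, 0, 0],
    [-0.015, -0.015, 0, 0],
    [-0.015, -0.03, 0, 0],
    [-0.015, -0.045, 0, 0],
  ],
)

```text
time: 6.22
tool_pos: [0.53, 0.1005, 0.2883]
tool_rot: [-0.0, 0.999, -0.037, 0.0]
contact_force: [-0.3, 0.9, -4.7]
gripper_width: 0.118
```

jog_arm(
  targets=[
    [0, -0.015, 0, 0],
    [0, -0.03, 0, 0],
    [0, -0.045, 0, 0],
    [0, -0.06, 0, 0],
    [0, -0.07, 0, 0],
  ],
)

```text
time: 6.63
tool_pos: [0.535, 0.1714, 0.2881]
tool_rot: [-0.001, 0.999, -0.036, 0.0]
contact_force: [0.8, 1.0, -5.3]
gripper_width: 0.108
```

jog_arm(
  targets=[
    [0, -0.005, 0, 0],
    [0, -0.007, 0, 0],
    [0, -0.007, 0, 0],
    [0, -0.007, 0, 0],
  ],
)

```text
time: 6.97
tool_pos: [0.5361, 0.1757, 0.288]
tool_rot: [0.0, 0.999, -0.037, -0.0]
contact_force: [-0.4, 0.3, -5.1]
gripper_width: 0.114
```

```bash
python3 - <<'E'
from h import *
import cv2
go(.536,.175,.287,-4.3)
b=cams.grab_frame("side")[180:320,250:390,::-1]
cv2.imwrite("pics/over.png",cv2.resize(b,None,fx=4,fy=4,interpolation=2))
E
```

```text
t 6.97 pos [0.5361 0.1757 0.288 ] head -4.22 tilt [ 0.     0.001 -1.   ] F [-0.4  0.3 -5.1] T [-0.01 -0.05 -0.05] w 0.114
shift [-0.      0.0007  0.001 ] turn 0.08
```

View pics/over.png

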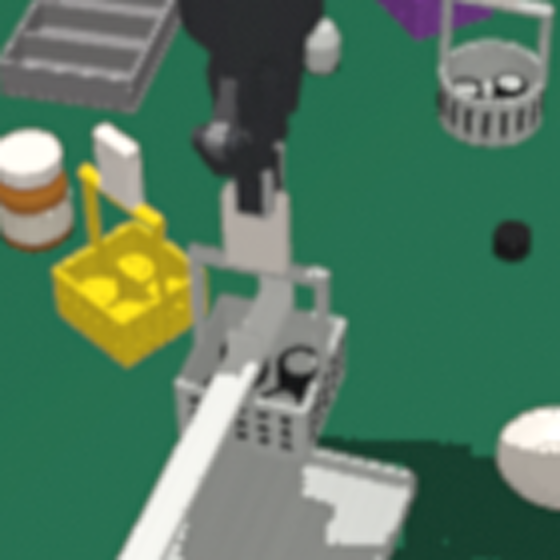

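The arm passes through the bail opening, and the inner lip at about (243,362) lies hinge-side of the bail. I'll lower.

jog_arm(
  targets=[
    [0, 0, 0.006, 0],
    [0, 0, 0.013, 0],
    [0, 0, 0.02, 0],
    [0, 0, 0.026, 0],
    [0, 0, 0.03, 0],
  ],
)

```text
time: 7.43
tool_pos: [0.5355, 0.1758, 0.2561]
tool_rot: [0.0, 0.999, -0.037, -0.001]
contact_force: [-0.0, -1.0, -5.6]
gripper_width: 0.117
```

jog_arm(
  targets=[
    [0, 0, 0.003, 0],
    [0, 0, 0.006, 0],
    [0, 0, 0.009, 0],
    [0, 0, 0.012, 0],
    [0, 0, 0.015, 0],
  ],
)

```text
time: 7.85
tool_pos: [0.5363, 0.1761, 0.2433]
tool_rot: [-0.0, 0.999, -0.037, 0.0]
contact_force: [-0.5, 0.0, -3.6]
gripper_width: 0.114
```

jog_arm(
  targets=[
    [0, 0, 0, 0],
    [0, 0, 0, 0],
    [0, 0, 0, 0],
    [0, 0, 0, 0],
  ],
)

```text
time: 8.18
tool_pos: [0.5362, 0.1761, 0.2434]
tool_rot: [-0.0, 0.999, -0.037, 0.0]
contact_force: [-0.4, -0.5, -4.0]
gripper_width: 0.116
```

```bash
python3 - <<'E'
from h import *
import cv2
go(.536,.175,.25,-4.3)
b=cams.grab_frame("side")[180:320,250:390,::-1]
cv2.imwrite("pics/down.png",cv2.resize(b,None,fx=4,fy=4,interpolation=2))
E
```

```text
t 8.18 pos [0.5362 0.1761 0.2434] head -4.21 tilt [ 0. -0. -1.] F [-0.4 -0.5 -4. ] T [-0.08  0.06  0.01] w 0.116
shift [-0.0002  0.0011 -0.0066] turn 0.09
```

View pics/down.png

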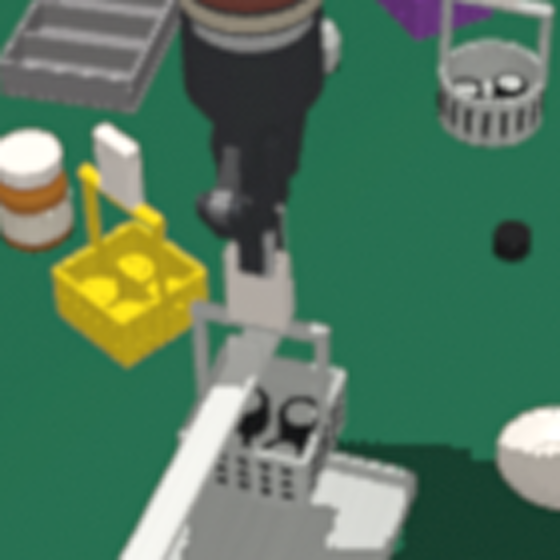

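The crossbar has seated between the lips: the tool carried about 5 N before and about 4 N now. I'll continue to lower gently with the arm.

jog_arm(
  targets=[
    [0, 0, 0.002, 0],
    [0, 0, 0.004, 0],
    [0, 0, 0.006, 0],
    [0, 0, 0.008, 0],
    [0, 0, 0.01, 0],
  ],
)

```text
time: 8.65
tool_pos: [0.5362, 0.1762, 0.233]
tool_rot: [-0.0, 0.999, -0.037, 0.0]
contact_force: [-0.8, -0.8, -3.2]
gripper_width: 0.112
```

jog_arm(
  targets=[
    [0, 0, 0.002, 0],
    [0, 0, 0.004, 0],
    [0, 0, 0.006, 0],
    [0, -0.001, 0.008, 0],
    [0, -0.001, 0.01, 0],
  ],
)

```text
time: 9.07
tool_pos: [0.5363, 0.1769, 0.2231]
tool_rot: [0.0, 0.999, -0.037, 0.0]
contact_force: [0.3, 0.2, -1.3]
gripper_width: 0.112
```

jog_arm(
  targets=[
    [0, 0, 0.001, 0],
    [0, 0, 0.002, 0],
    [0, 0, 0.003, 0],
    [0, 0, 0.003, 0],
    [0, 0, 0.003, 0],
  ],
)

```text
time: 9.48
tool_pos: [0.5363, 0.1771, 0.2201]
tool_rot: [0.0, 0.999, -0.037, 0.0]
contact_force: [0.2, -0.5, -2.1]
gripper_width: 0.112
```

jog_arm(
  targets=[
    [0, 0, 0, 0],
    [0, 0, 0, 0],
    [0, 0, 0, 0],
  ],
)

```text
time: 9.73
tool_pos: [0.5362, 0.1771, 0.2202]
tool_rot: [-0.0, 0.999, -0.037, 0.0]
contact_force: [-0.1, -0.0, -1.3]
gripper_width: 0.117
```

jog_arm(
  targets=[
    [0, 0, 0, 0],
    [0, 0, 0, 0],
    [0, 0, 0, 0],
  ],
)

```text
time: 9.98
tool_pos: [0.5362, 0.1771, 0.22]
tool_rot: [-0.0, 0.999, -0.037, 0.0]
contact_force: [0.4, -0.4, -1.2]
gripper_width: 0.112
```

jog_arm(
  targets=[
    [0, 0, 0.002, 0],
    [0, 0, 0.004, 0],
    [0, 0, 0.006, 0],
    [0, 0, 0.008, 0],
    [0, 0, 0.008, 0],
  ],
)

```text
time: 10.4
tool_pos: [0.5361, 0.1774, 0.2115]
tool_rot: [-0.0, 0.999, -0.037, -0.0]
contact_force: [1.0, 0.3, -0.6]
gripper_width: 0.115
```

```bash
cat > avg.py <<'E'
from h import *
from plant import manip
F=[]
for i in range(20): cams.grab_frame("side"); F.append(manip.state()["contact_force"])
F=np.array(F); print(F.mean(0).round(2),F.std(0).round(2)); go(.5365,.177,.21,-4.3)
E
python3 avg.py
```

```text
[ 0.35  1.81 -0.  ] [0.48 0.55 0.36]
t 11.4 pos [0.5362 0.1771 0.212 ] head -4.21 tilt [ 0. -0. -1.] F [ 0.1  1.7 -0.1] T [ 0.48 -0.15  0.05] w 0.112
shift [0.0003 0.0001 0.002 ] turn 0.09
```

Vertical load is now zero at z = 0.212, but about 1.8 N of sideways drag along the arm remains. I'll relieve it before releasing.

jog_arm(
  targets=[
    [0, -0.001, 0, 0],
    [0, -0.001, 0, 0],
    [0, -0.002, 0, 0],
    [0, -0.002, 0, 0],
  ],
)

```text
time: 11.73
tool_pos: [0.5363, 0.1784, 0.2118]
tool_rot: [0.001, 0.999, -0.037, -0.0]
contact_force: [0.9, -1.6, -0.2]
gripper_width: 0.113
```

```bash
python3 avg.py; python3 - <<'E'
from h import *
import cv2
b=cams.grab_frame("side")[180:320,250:390,::-1]
cv2.imwrite("pics/low.png",cv2.resize(b,None,fx=4,fy=4,interpolation=2))
E
```

```text
[ 0.27 -2.95 -0.64] [0.42 0.6  0.53]
t 12.73 pos [0.5363 0.179  0.212 ] head -4.21 tilt [-0.  0. -1.] F [ 0.8 -3.2 -1.6] T [-0.76 -0.02 -0.07] w 0.117
shift [0.0004 0.002  0.002 ] turn 0.09
```

View pics/low.png

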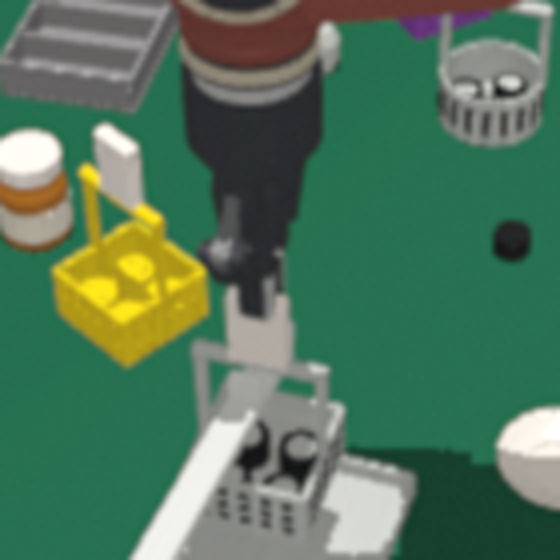

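The picture shows the basket upright in the hook with the arm sunk. A 1.9 mm shift changed the drag from +1.8 to −2.95 N, so I'll go back about 1.1 mm.

jog_arm(
  targets=[
    [0, 0.001, 0, 0],
    [0, 0.0011, 0.001, 0],
    [0, 0.0011, 0.001, 0],
    [0, 0.0011, 0.001, 0],
  ],
)

```text
time: 13.12
tool_pos: [0.5363, 0.1784, 0.2111]
tool_rot: [-0.001, 0.999, -0.037, 0.0]
contact_force: [-0.3, -0.4, -0.5]
gripper_width: 0.116
```

```bash
python3 avg.py
```

```text
[ 0.29 -0.07 -0.37] [0.59 0.7  0.56]
t 14.12 pos [0.5363 0.178  0.211 ] head -4.21 tilt [ 0. -0. -1.] F [0.2 0.9 0.6] T [ 0.12 -0.11 -0.03] w 0.114
shift [0.0003 0.001  0.001 ] turn 0.09
```

jog_arm(
  targets=[
    [0, 0, 0.001, 0],
    [0, -0.0003, 0.002, 0],
    [0, -0.0003, 0.003, 0],
    [0, -0.0003, 0.003, 0],
    [0, -0.0003, 0.003, 0],
  ],
)

```text
time: 14.53
tool_pos: [0.5363, 0.1783, 0.2079]
tool_rot: [-0.0, 0.999, -0.037, 0.0]
contact_force: [0.2, 1.1, -0.6]
gripper_width: 0.113
```

```bash
python3 avg.py;python3 avg.py
```

```text
[0.29 0.8  0.16] [0.51 0.43 0.65]
t 15.53 pos [0.5363 0.1783 0.208 ] head -4.2 tilt [ 0. -0. -1.] F [0.8 1.6 0.7] T [ 0.2  -0.03  0.03] w 0.111
shift [ 0.0003  0.0013 -0.002 ] turn 0.1
[0.4  0.75 0.15] [0.39 0.41 0.51]
t 16.53 pos [0.5363 0.1783 0.208 ] head -4.2 tilt [ 0.  0. -1.] F [ 0.8  0.  -0.3] T [ 0.17 -0.06  0.04] w 0.115
shift [ 0.0003  0.0013 -0.002 ] turn 0.1
```

jog_arm(
  targets=[
    [0, -0.0003, -0.0008, 0],
    [0, -0.0003, -0.0008, 0],
    [0, -0.0003, -0.0008, 0],
    [0, -0.0003, -0.0008, 0],
  ],
)

```text
time: 16.87
tool_pos: [0.5363, 0.1784, 0.2088]
tool_rot: [0.0, 0.999, -0.037, -0.0]
contact_force: [0.1, 0.6, 0.3]
gripper_width: 0.118
```

```bash
python3 avg.py
```

```text
[ 0.21 -0.53  0.04] [0.42 0.63 0.49]
t 17.87 pos [0.5363 0.1786 0.2088] head -4.21 tilt [-0.  0. -1.] F [ 0.4  0.4 -0.1] T [-0.19 -0.03  0.01] w 0.114
shift [ 0.0003  0.0015 -0.0012] turn 0.09
```

The hand now carries no weight (Fz about 0 N). I'll release in small steps.

jog_arm(
  targets=[
    [0, 0, 0, 0],
    [0, 0, 0, 0],
    [0, 0, 0, 0],
  ],
  fingers=0.17,
)

```text
time: 18.12
tool_pos: [0.5362, 0.1787, 0.2088]
tool_rot: [-0.0, 0.999, -0.037, -0.0]
contact_force: [-0.1, -0.2, -0.6]
gripper_width: 0.169
```

jog_arm(
  targets=[
    [0, 0, 0, 0],
    [0, 0, 0, 0],
    [0, 0, 0, 0],
    [0, 0, 0, 0],
    [0, 0, 0, 0],
  ],
  fingers=0.25,
)

```text
time: 18.53
tool_pos: [0.5363, 0.1786, 0.2088]
tool_rot: [-0.0, 0.999, -0.037, 0.0]
contact_force: [0.8, 0.0, -0.9]
gripper_width: 0.247
```

jog_arm(
  targets=[
    [0, 0, 0, 0],
    [0, 0, 0, 0],
    [0, 0, 0, 0],
    [0, 0, 0, 0],
    [0, 0, 0, 0],
  ],
  fingers=0.55,
)

```text
time: 18.95
tool_pos: [0.5363, 0.1786, 0.2088]
tool_rot: [-0.0, 0.999, -0.037, -0.0]
contact_force: [0.4, 0.2, 0.8]
gripper_width: 0.548
```

```bash
python3 avg.py; python3 - <<'E'
from h import *
import cv2
b=cams.grab_frame("side")[180:320,250:390,::-1]
cv2.imwrite("pics/rel.png",cv2.resize(b,None,fx=4,fy=4,interpolation=2))
E
```

```text
[-0.01 -0.12 -0.04] [0.5  0.51 0.43]
t 19.95 pos [0.5363 0.1786 0.2088] head -4.21 tilt [ 0. -0. -1.] F [ 0.3 -1.2  0.1] T [ 0.02 -0.   -0.01] w 0.547
shift [ 0.0003  0.0015 -0.0012] turn 0.09
```

View pics/rel.png

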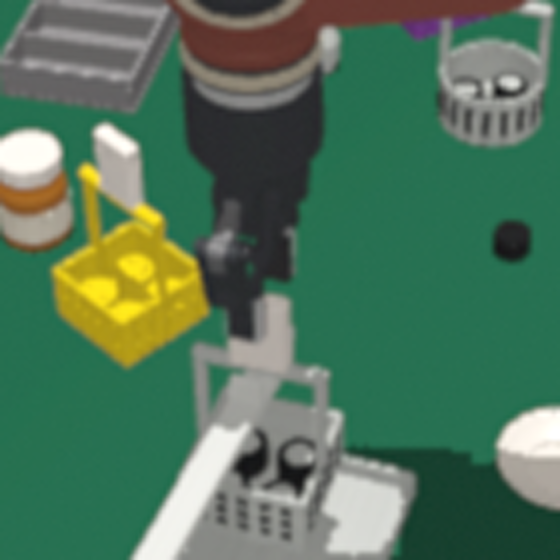

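The fingers are open with the grip free between them. The basket hangs upright at the same height and the forces are zero. I'll retreat straight up.

jog_arm(
  targets=[
    [0, 0, -0.008, 0],
    [0, 0, -0.018, 0],
    [0, 0, -0.03, 0],
    [0, 0, -0.042, 0],
    [0, 0, -0.055, 0],
  ],
)

```text
time: 20.42
tool_pos: [0.5366, 0.1786, 0.2659]
tool_rot: [-0.0, 0.999, -0.037, 0.001]
contact_force: [0.6, -0.3, -1.1]
gripper_width: 0.55
```

jog_arm(
  targets=[
    [0, 0, -0.02, 0],
    [0, 0, -0.04, 0],
    [0, 0, -0.06, 0],
    [0, 0, -0.08, 0],
    [0, 0, -0.1, 0],
  ],
)

```text
time: 20.83
tool_pos: [0.5363, 0.1786, 0.3665]
tool_rot: [-0.0, 0.999, -0.037, 0.001]
contact_force: [-0.9, 0.1, -0.2]
gripper_width: 0.549
```

jog_arm(
  targets=[
    [-0.02, 0.02, 0, 0],
    [-0.05, 0.05, 0, 0],
    [-0.08, 0.08, 0, 0],
    [-0.09, 0.1, 0, 0],
    [-0.09, 0.1, 0, 0],
  ],
)

```text
time: 21.25
tool_pos: [0.4376, 0.0832, 0.3665]
tool_rot: [0.0, 0.999, -0.038, 0.002]
contact_force: [0.1, 0.0, 0.5]
gripper_width: 0.551
```

```bash
python3 avg.py; python3 - <<'E'
from h import *
import cv2
f=cams.grab_frame("side").astype(int)
for _ in range(30): g=cams.grab_frame("side")
r=np.abs(g.astype(int)-f)[180:320,250:390].max(2); print("diff",r.max(),(r>25).sum())
b=g[180:320,250:390,::-1];a=cams.grab_frame("top")[205:305,60:340,::-1]
b=cv2.resize(b,None,fx=2.5,fy=2.5,interpolation=2);a=cv2.resize(a,None,fx=1.6,fy=1.6,interpolation=2)
cv2.imwrite("pics/fin.png",np.hstack([b,cv2.copyMakeBorder(a,0,b.shape[0]-a.shape[0],0,0,0)]))
E
```

```text
[-0.01 -0.03 -0.09] [0.53 0.5  0.43]
t 22.25 pos [0.4392 0.0854 0.3638] head -4.21 tilt [ 0. -0. -1.] F [ 0.2 -0.2 -1. ] T [ 0.04  0.01 -0.03] w 0.551
shift [ 0.0903 -0.0985  0.1538] turn 0.09Traceback (most recent call last):
  File "<stdin>", line 4, in <module>
ValueError: 200 camera calls are used up
```

My force averaging used up the 200 camera calls. The picture taken 1 s after release showed the basket hanging steady. The straight-up retreat met no contact force, so I'll hand in.

jog_arm(
  targets=[
    [0, 0, 0, 0],
    [0, 0, 0, 0],
    [0, 0, 0, 0],
    [0, 0, 0, 0],
    [0, 0, 0, 0],
  ],
)

```text
time: 24.17
tool_pos: [0.4392, 0.0854, 0.3638]
tool_rot: [-0.0, 0.999, -0.037, -0.0]
contact_force: [0.6, -0.3, 0.1]
gripper_width: 0.546
```

```bash
python3 -c "
from plant import manip
print(manip.job_done())"
```

```text
the job is handed in; nothing more can be done
None
```

I hung the square basket by its bail on the hook of the drying arm and handed the job in at about 24 s. I kept hold of it while the arm sank about 40 mm, let go in small steps once the hand felt no weight, then backed straight up and away.

- **At release:** the average vertical force on the hand was 0.04 N, with about 0.5 N of sideways drag left along the arm. I had already reduced that drag from a few newtons.
- **After release:** a side picture 1 s later showed the basket upright in the hook at the same height, with the fingers clear of the grip. The round basket stood in its place.
- **Retreat:** forces stayed at sensor noise, with no sign of contact.
- **Check that failed:** I meant to take pictures after backing away to confirm the basket was still. I had used up all 200 camera calls averaging the force readings. That the basket stayed still after the retreat therefore rests on the picture before it and on the force readings.

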